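# Stack a spool on the bonding jig and weight it

## Robot

A 7-joint arm with a two-finger parallel gripper is mounted at the origin on the work surface. World frame = base frame: x ahead of the robot, y to its left, z up, the work surface at z = 0. Lengths are in m, angles in rad, forces in N, time in s.
With the tool pointing down it reaches from about 0.425 to 0.975 m from the base axis. Payload 16.7 kg.
Tool frame: the origin (TCP) lies between the finger pads; the fingertips stand 8 mm ahead of it and the grasp point (between the pads) lies 11 mm behind it; z points along the fingers, y is the line along which they close (so a half turn about z gives the same grasp; the last joint's range is limited). The gripper opens to 85 mm and grips with 20 to 120 N. Pads are 22 mm wide; open, the fingers measure 114 mm over their backs; the gripper's body (76 mm by 85 mm) begins 54 mm behind the grasp point. The pads swing forward as they close: fully open they stand 13 mm farther back than shut.
Start: joints at [1.036, 0.426, 0.074, 1.606, -0.034, 1.111, -0.067], TCP at [0.254, -0.625, 0.239] pointing down, gripper open.
Joint ranges: [-2.85, 2.85], [-0.5, 2.14], [-1.23, 1.37], [0.21, 2.46], [-1.02, 4.16], [0.16, 2.05], [-2.73, 2.73]. Speed limits (rad/s): [1.89, 1.89, 2.39, 2.39, 3.01, 3.01, 3.01].

## Interface

Orientations are given as [roll, pitch, yaw] about the fixed x, y, z axes, in that order (R = Rz(yaw) Ry(pitch) Rx(roll)).
In Python, from cell import arm, optics gives the robot as it stands.
- The arm moves only by the tool move_arm, never from a script. Its argument "rows" is a list of rows, each a list of 7 numbers: the shift along the world's x, y, z in mm, then the turn, a rotation vector about the world's x, y, z in degrees, then the opening, from -1 (shut) to 1 (fully open). A call has 1 to 8 rows; each row shifts and turns the commanded pose from where the row before left it; what a row does not reach is not made up. A row lasts 1/10 s, in which the tool goes at most 50 mm and 8.59 degrees, less where a joint would pass 70% of its speed; a pose out of reach is approached as far as the arm can. A call is refused whole if a number of a shift passes 50 or a number of a turn 8.59, either way. A call with a gripper value outside its range is refused whole. The fingers move at their own pace and stop on an object; the grip force is fixed at half the most. Time passes only in rows, so rows that do not move let the fingers close. It gives the time, the measured TCP pose, the force, the opening and the grip force at its end, in the units of the state.
- arm.read_state(): the state, without advancing time (a new reading comes with each control period).
- optics.camera(name): name is "scene" or "top" or "wrist"; returns a dict with "color" (400x640x3 uint8, blue, green, red), "intrinsics" (3x3 intrinsics, pixels), "rvec" (rotation vector, rad) and "tvec" (3), from world to camera coordinates, as OpenCV has them. Camera axes: x right, y down, z forward; pixel columns grow to the right and rows downward; lengths in m; the calibration is good to about 2 mm. A picture is of the moment at which its call begins. There is no depth.
- arm.hand_in(): hands the job in; it is judged then, once.
The state is a dict: "t": time; "joint_pos": joint angles; "qd": joint speeds; "effort": joint torques, N m; "tool_pos": TCP position; "eef_rot": TCP orientation; "wrist_force": force on the tool from outside, world axes, zero at the start; "ft_torque": the same for the moment, N m; "gripper_width": opening from 0.0 (shut) to 1.0 (fully open); "finger_force": force on a finger pad.
Only numpy, scipy, OpenCV 4.12 (cv2) and the standard library are available. Lean on these libraries where they do the work, as an engineer would, in place of code of your own. Each camera call takes 0.05 s, during which the arm holds its last target. There are 200 camera calls.

## Task

Dry-stack the spool on the square-footed bonding jig with the taller pin: thread over the pin first the wide flange, then the sleeve, then the narrow flange, and last the press weight, knob upward, each lowered until it sits flat on the one below and not let fall. Leave the glue bottle, the gauges and the tape roll where they stand, and the round jig empty.

Things in the scene. Friction and masses are not known exactly. Their poses are not given: they have to be found in the camera images.
- tall_jig: The jig to build on, bright steel, fixed to the bench: square foot 80 x 80 mm, 10 mm thick, a dark screw head at each corner, with an upright 12 mm pin in its centre. The pin's tip is 62 mm above the bench; its last 8 mm taper to 4 mm diameter. The parts' bores are 20 mm, so they go on loosely (4 mm play each way). Origin: centre of the foot's underside, on the pin's axis; z up.
- short_jig: Another jig, not to be used, fixed: round steel foot 80 mm in diameter, 10 mm thick, four dark screw heads, with a short 12 mm pin whose tip is 30 mm above the bench. Origin: centre of the foot's underside.
- wide_flange: Aluminium flange lying flat: disc 66 mm in diameter, 10 mm thick, 20 mm bore through its centre, six dark bolt holes (look only). About 85 g. Origin: centre of its underside; z up along its axis.
- sleeve: Plain grey plastic tube standing on end: 40 mm outside diameter, 20 mm high, 20 mm bore through it, about 30 g. Origin: centre of its underside; z up along its axis.
- narrow_flange: Aluminium flange lying flat: disc 50 mm in diameter, 10 mm thick, 20 mm bore through its centre, four dark bolt holes (look only). About 45 g. Origin: centre of its underside; z up along its axis.
- weight: Dark steel press weight standing upright: body 54 mm in diameter and 24 mm high, with a round knob on top, 26 mm in diameter, from 24 to 50 mm above the underside. A blind 20 mm bore, 18 mm deep, opens in its underside. About 0.42 kg. Origin: centre of its underside; z up along its axis.
- tape_roll: Bystander, loose: roll of masking tape lying flat, 90 mm in diameter, 25 mm high, open middle 67 mm wide. Origin: centre of its underside.
- glue_bottle: Bystander, loose: white glue bottle with a red band and green nozzle cap, 68 mm in diameter, 202 mm high, at the robot's right edge of the work. Origin: centre of its underside.
- gauges: Bystander, loose: three round pressure gauges side by side on a steel block 45 x 120 mm (longer along its y), 84 mm high, at the left edge of the work. Origin: centre of its underside.
Not all that is in view belongs to the job. Leave any blue or purple look-alike of the weight alone.

How it is judged:
By the outcome, as a careful person would: the job done as asked, in the order asked, and still so for the second after the job is handed in, with the robot touching nothing.
It also fails if it takes over 109 s, if anything falls off the work surface, if the arm or the gripper's body presses on something with over 40 N, if the wrist force passes 120 N, or if a joint passes its speed limit or range.

## Working session

There is one attempt and no reset: what is moved stays moved. The work goes in short steps, Python scripts to look and compute and a tool call to move; the robot and the scene stay as the last step left them, time stands still between calls to the robot, and variables do not carry over. Pictures are saved under pics/ and viewed, at most 14 in all, crops included, and the job is handed in when it is done.

Besides the shell and the picture viewer there is one more tool, called by a JSON object that holds its "op" and its "data". move_arm: Moves the arm, as the interface text tells. Its arguments: {"type":"object","properties":{"rows":{"type":"array","items":{"type":"array","items":{"type":"number"}}}},"required":["rows"]}

```bash
mkdir -p pics; cat > h.py <<'E'
import numpy as np, cv2
from cell import arm, optics
def snap(name,fn):
    c=optics.camera(name); cv2.imwrite(f'pics/{fn}.png',c['color'])
    np.savez(f'pics/{fn}.npz',K=c['intrinsics'],r=c['rvec'],t=c['tvec']); return c
def px2w(fn,u,v,z):
    c=np.load(f'pics/{fn}.npz'); R=cv2.Rodrigues(c['r'])[0]; K=c['K']; t=c['t'].reshape(3)
    d=R.T@np.linalg.inv(K)@np.array([u,v,1.]); o=-R.T@t
    return o+d*(z-o[2])/d[2]
def w2px(fn,p):
    c=np.load(f'pics/{fn}.npz'); return cv2.projectPoints(np.array([p],float),c['r'],c['t'],c['K'],None)[0].ravel()
E
python3 - <<'E'
from h import *
import numpy as np
snap('top','top0'); snap('scene','sc0')
s=arm.read_state(); print(s)
for n in('top0','sc0'):
    c=np.load(f'pics/{n}.npz'); R=cv2.Rodrigues(c['r'])[0]; print(n,-R.T@c['t'].reshape(3),R[2],c['K'][0,0])
E
```

```text
{'t': 0.1, 'joint_pos': array([ 1.03549858,  0.42666529,  0.07385031,  1.60653802, -0.03407011,
        1.11075732, -0.06711463]), 'qd': array([-1.14776152e-04, -1.58471181e-03,  8.00804427e-04, -2.24521677e-03,
        1.75846032e-03, -1.95524547e-05, -5.74659004e-04]), 'effort': array([ 4.98120658e-03, -9.51550484e+01,  3.76982108e+00, -4.64414692e+01,
        1.95876556e-02,  6.32301744e-03,  1.06031471e-04]), 'tool_pos': array([ 0.25384358, -0.62508131,  0.23868551]), 'eef_rot': array([-3.14048827e+00,  1.03236749e-04,  3.85767434e-01]), 'wrist_force': array([ 0.79849776, -0.52403069, -0.64093443]), 'ft_torque': array([-0.02462071,  0.01747629, -0.03670399]), 'finger_force': 0.0, 'gripper_width': 0.9965686493107191}
top0 [ 0.38317981 -0.04388297  1.13673465] [ 0.10779628 -0.00562208 -0.99415711] 374.17695058288183
sc0 [ 1.12681152 -0.50492095  1.11869975] [-0.48782299  0.34191532 -0.80319527] 494.3132884338373
```

View pics/top0.png

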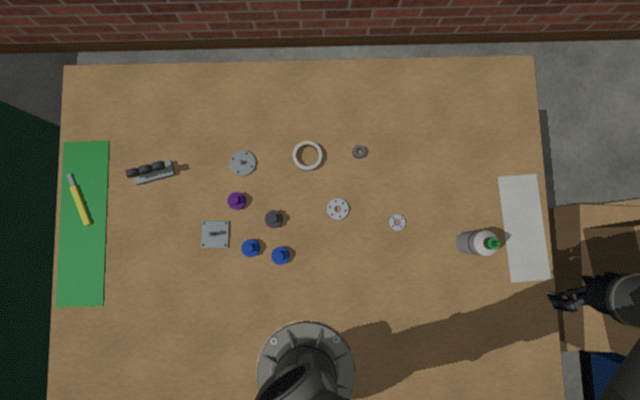

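View pics/sc0.png

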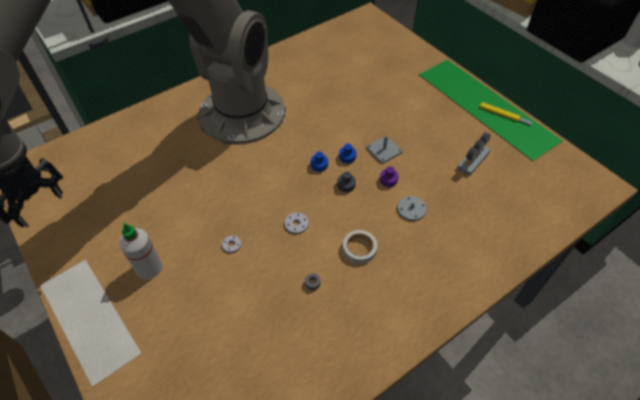

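The top view shows the square jig with its pin at about (215,235) and the round jig at (242,162). The wide flange is at (338,209), the narrow flange at (397,222), the sleeve at (360,152), the tape at (308,155), and the bottle at (478,243). There are four weight-like things: purple (237,201), blue (251,247), blue (281,256) and dark grey (275,219). The dark grey one fits "dark steel". I'll confirm that in an enlarged crop.

```bash
python3 - <<'E'
from h import *
a=cv2.imread('pics/top0.png')[135:275,195:415]; cv2.imwrite('pics/c1.png',cv2.resize(a,(792,504),interpolation=cv2.INTER_CUBIC))
b=cv2.imread('pics/sc0.png')[130:300,215:435]; cv2.imwrite('pics/c2.png',cv2.resize(b,None,fx=3.5,fy=3.5,interpolation=cv2.INTER_CUBIC))
E
```

```text
(no output)
```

View pics/c1.png

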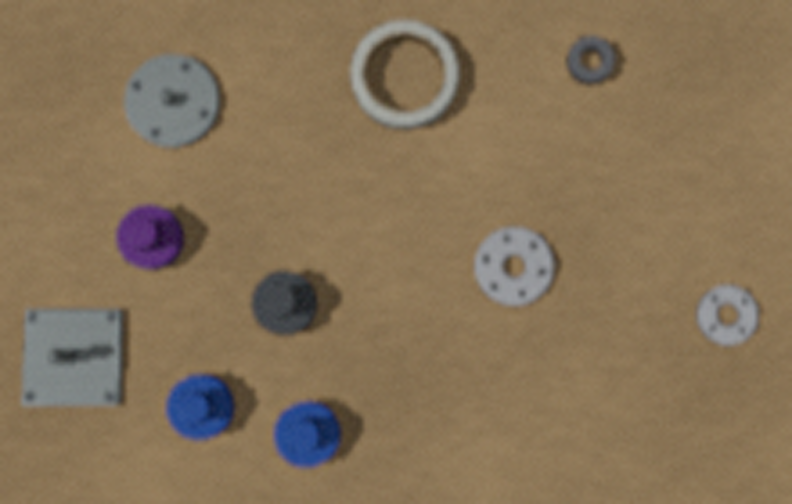

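View pics/c2.png

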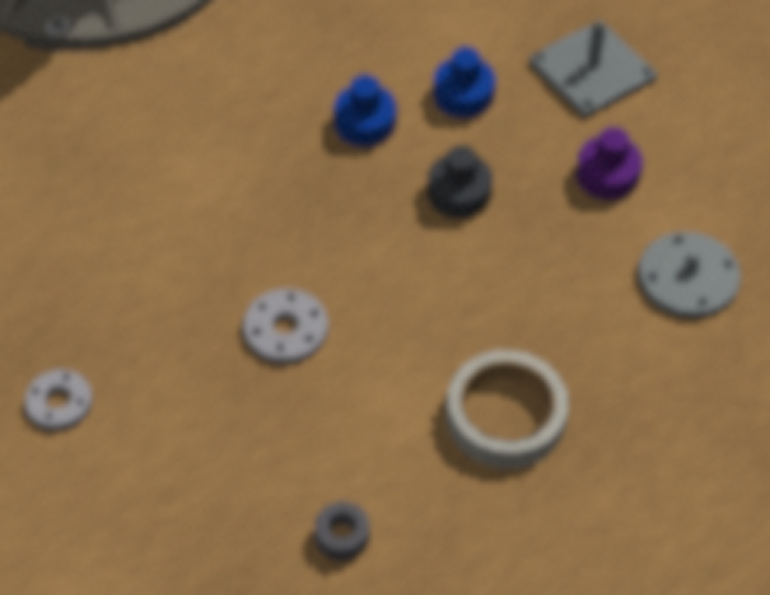

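The dark grey weight is confirmed at crop (284,302). It is the only one that isn't blue or purple. The square foot, with the long pin, is centred at crop (72,357). Next I'll measure positions in both views.

```bash
python3 - <<'E'
from h import *
T=lambda x,y:(195+(x+.5)/3.6-.5,135+(y+.5)/3.6-.5)
S=lambda x,y:(215+(x+.5)/3.5-.5,130+(y+.5)/3.5-.5)
L=[('jigfoot',(71.5,357),(592,68.5),.010),('pintip',(110,350),(598,28),.062),('wide',(514,266),(285.5,323),.010),('narrow',(727,315),(58,397),.010),
('sleeve',(592,59),(342,523),.020),('weightbody',(284,301),(460,180),.024),('knobtop',(300,299),(461,156),.05),('blue1',(201,407),(464,80),.024),('blue2',(307,434),(365,108),.024),('purple',(150,237),(610,160),.024),('tape',(405,74),(508,400),.025),('short',(172,101),(689,272),.01)]
for n,a,b,z in L:
    print(n,px2w('top0',*T(*a),z)[:2].round(4),px2w('sc0',*S(*b),z)[:2].round(4))
print(px2w('top0',478,243,.1), px2w('top0',150,172,.05))
# circle fits by threshold in top, bright flanges
E
```

```text
jigfoot [0.4027 0.2642] [0.4061 0.2614]
pintip [0.4066 0.2194] [0.4074 0.2599]
wide [ 0.4692 -0.1062] [ 0.4702 -0.1061]
narrow [ 0.4237 -0.2829] [ 0.4246 -0.2837]
sleeve [ 0.6422 -0.1771] [ 0.6424 -0.1753]
weightbody [0.444  0.0853] [0.4457 0.0844]
knobtop [0.4439 0.0694] [0.4427 0.0864]
blue1 [0.359  0.1543] [0.3607 0.1551]
blue2 [0.3349 0.0679] [0.3364 0.068 ]
purple [0.4999 0.1957] [0.5019 0.197 ]
tape [ 0.6321 -0.0188] [ 0.634  -0.0174]
short [0.6171 0.1798] [0.6187 0.1803]
[ 0.35740874 -0.48534897  0.1       ] [0.58774972 0.44336766 0.05      ]
```

{"op": "move_arm", "data": {"rows": [[0, 0, 40, 0, 0, 0, 1], [0, 0, 30, 0, 0, 0, 1], [18, 43, 0, 0, 0, -7.4, 1], [18, 43, 0, 0, 0, -7.4, 1], [18, 43, 0, 0, 0, -7.3, 1], [18, 43, 0, 0, 0, 0, 1], [18, 43, 0, 0, 0, 0, 1], [18, 43, 0, 0, 0, 0, 1]]}}

```text
t: 0.9
tool_pos: [0.3623, -0.3654, 0.3092]
eef_rot: [3.142, 0.0, 0.0]
wrist_force: [1.7, 0.1, 0.2]
gripper_width: 1.001
finger_force: 0.0
```

{"op": "move_arm", "data": {"rows": [[18, 43, 0, 0, 0, 0, 1], [18, 43, 0, 0, 0, 0, 1], [18, 43, 0, 0, 0, 0, 1], [18, 43, 0, 0, 0, 0, 1], [18, 43, -20, 0, 0, 0, 1], [18, 43, -20, 0, 0, 0, 1], [0, 0, -20, 0, 0, 0, 1], [0, 0, 0, 0, 0, 0, 1]]}}

```text
t: 1.7
tool_pos: [0.4683, -0.1095, 0.2476]
eef_rot: [-3.141, 0.004, 0.002]
wrist_force: [0.3, -0.4, 0.1]
gripper_width: 1.002
finger_force: 0.0
```

```bash
python3 - <<'E'
from h import *
c=snap('wrist','w1'); s=arm.read_state(); print(s['tool_pos'],s['eef_rot'],s['joint_pos'],s['t'])
print(px2w('w1',320,200,.01),w2px('w1',(.4697,-.1062,.01)))
E
```

```text
[ 0.46870737 -0.11062177  0.24911534] [-3.14119468e+00  2.46369768e-03  4.62244652e-04] [ 0.35008594  0.11408241 -0.27053074  1.99962612  0.03516441  1.03476007
 -1.50714516] 1.75
[ 0.42955837 -0.11326341  0.01      ] [314.49585295 168.97904187]
```

View pics/w1.png

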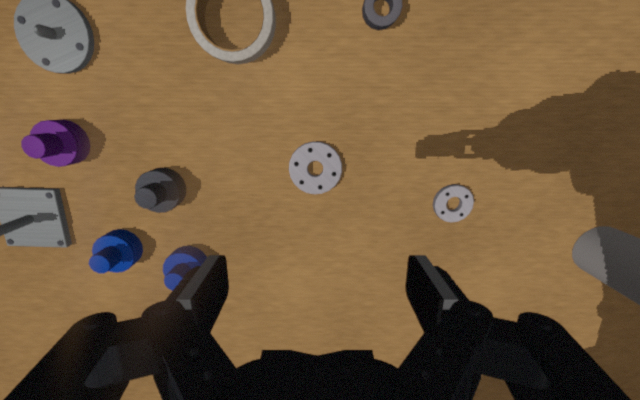

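The wrist view shows the wide flange at (315.7,168) against a predicted (314.5,169), the narrow flange at (454,203), and the sleeve partly visible at (382,7). This agrees with the earlier measurements.

```bash
python3 - <<'E'
from h import *
a=cv2.imread('pics/w1.png'); g=cv2.cvtColor(a,cv2.COLOR_BGR2HSV)
m=((g[...,1]<60)&(g[...,2]>110)).astype('uint8')
n,l,st,ce=cv2.connectedComponentsWithStats(m)
for i in range(1,n):
    if st[i,4]>300 and st[i,4]<6000:
        p=np.argwhere(l==i)[:,::-1].astype(np.float32); h=cv2.convexHull(p); e=cv2.fitEllipse(h) if len(h)>5 else None
        print(st[i],e, e and px2w('w1',*e[0],.01))
E
```

```text
[  14    0   74   73 3738] ((50.410404205322266, 31.80962371826172), (66.34858703613281, 87.17530822753906), 144.2699432373047) [0.6203811  0.18171439 0.01      ]
[ 186    0   87   62 1445] ((228.8643798828125, 11.508970260620117), (85.53047943115234, 100.00216674804688), 163.8925018310547) [ 0.6403684  -0.01438653  0.01      ]
[ 289  142   53   52 1862] ((314.74859619140625, 167.63427734375), (51.671974182128906, 53.199729919433594), 119.41071319580078) [ 0.47138641 -0.10651066  0.01      ]
[433 186  41  36 911] ((453.45751953125, 203.6408233642578), (34.858280181884766, 40.94664001464844), 63.713233947753906) [ 0.42525378 -0.28420941  0.01      ]
[   0  189   59   35 1463] ((23.280977249145508, 206.05276489257812), (40.8598747253418, 74.63233184814453), 88.7900390625) [0.42013258 0.2680515  0.01      ]
[   4  216   62   31 1175] ((39.24941635131836, 234.35791015625), (33.70206069946289, 69.31687927246094), 83.71704864501953) [0.38070455 0.2580962  0.01      ]
[572 243  34  34 527] ((589.1311645507812, 260.3049011230469), (25.778596878051758, 42.581851959228516), 135.45750427246094) [ 0.34500255 -0.47961656  0.01      ]
```

{"op": "move_arm", "data": {"rows": [[1, 4, -40, 0, 0, 8, 0.7], [0, 0, -40, 0, 0, 8, 0.7], [0, 0, -40, 0, 0, 8, 0.7], [0, 0, -40, 0, 0, 6, 0.7], [0, 0, -40, 0, 0, 0, 0.7], [0, 0, 0, 0, 0, 0, 0.7], [0, 0, 0, 0, 0, 0, 0.7]]}}

```text
t: 2.45
tool_pos: [0.4707, -0.1075, 0.051]
eef_rot: [-3.142, 0.001, 0.522]
wrist_force: [0.2, 0.9, 0.7]
gripper_width: 0.851
finger_force: 0.0
```

{"op": "move_arm", "data": {"rows": [[0, 1, -20, 0, 0, 0, 0.7], [0, 0, -12, 0, 0, 0, 0.7], [0, 0, -4, 0, 0, 0, 0.7], [0, 0, -2, 0, 0, 0, 0.7], [0, 0, 0, 0, 0, 0, 0.7], [0, 0, 0, 0, 0, 0, 0.7]]}}

```text
t: 3.05
tool_pos: [0.4708, -0.1057, 0.0125]
eef_rot: [3.141, -0.001, 0.524]
wrist_force: [0.2, -0.6, -0.1]
gripper_width: 0.854
finger_force: 0.0
```

```bash
python3 - <<'E'
from h import *
snap('wrist','w2'); s=arm.read_state(); print(s['tool_pos'],s['wrist_force'])
for p in [(.4705,-.1063,.01)]: print(w2px('w2',p))
E
```

```text
[ 0.47076529 -0.10568049  0.01242222] [ 0.06541622  0.5973125  -0.08840801]
[317.3712352  265.35135771]
```

View pics/w2.png

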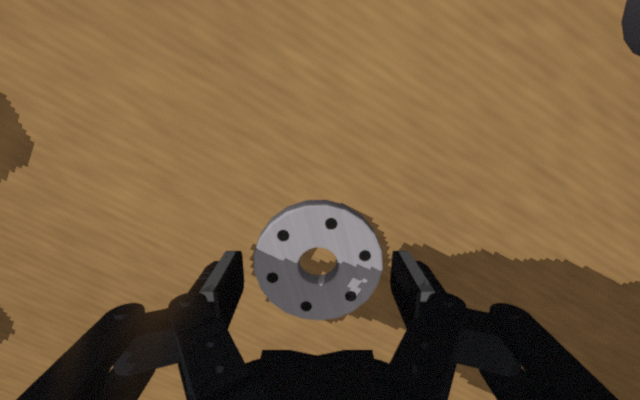

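The wrist view shows the flange bore at (318,263), centred between the pads at (240,…) and (395,…). I'll probe down until there is contact.

{"op": "move_arm", "data": {"rows": [[0, 0, -2, 0, 0, 0, 0.7], [0, 0, -2, 0, 0, 0, 0.7], [0, 0, 0, 0, 0, 0, 0.7], [0, 0, 0, 0, 0, 0, 0.7]]}}

```text
t: 3.5
tool_pos: [0.4704, -0.1056, 0.0078]
eef_rot: [-3.141, 0.0, 0.524]
wrist_force: [-0.4, 0.2, -0.5]
gripper_width: 0.85
finger_force: 0.0
```

{"op": "move_arm", "data": {"rows": [[0, 0, -2, 0, 0, 0, 0.7], [0, 0, 0, 0, 0, 0, 0.7], [0, 0, 0, 0, 0, 0, 0.7]]}}

```text
t: 3.8
tool_pos: [0.4704, -0.1056, 0.0058]
eef_rot: [-3.141, 0.0, 0.524]
wrist_force: [-0.8, -0.0, 0.5]
gripper_width: 0.848
finger_force: 0.0
```

{"op": "move_arm", "data": {"rows": [[0, 0, -1.5, 0, 0, 0, 0.7], [0, 0, 0, 0, 0, 0, 0.7], [0, 0, 0, 0, 0, 0, 0.7]]}}

```text
t: 4.1
tool_pos: [0.4704, -0.1056, 0.0043]
eef_rot: [-3.142, 0.0, 0.524]
wrist_force: [-1.0, -0.5, 0.6]
gripper_width: 0.849
finger_force: 0.0
```

{"op": "move_arm", "data": {"rows": [[0, 0, 0, 0, 0, 0, 0.3], [0, 0, 0, 0, 0, 0, -1], [0, 0, 0, 0, 0, 0, -1], [0, 0, 0, 0, 0, 0, -1], [0, 0, 0, 0, 0, 0, -1]]}}

```text
t: 4.6
tool_pos: [0.4705, -0.1056, 0.0052]
eef_rot: [3.141, -0.0, 0.524]
wrist_force: [-6.4, 1.3, 24.5]
gripper_width: 0.744
finger_force: 59.3
```

{"op": "move_arm", "data": {"rows": [[0, 0, 0, 0, 0, 0, 0.7], [0, 0, 2.5, 0, 0, 0, 0.7], [0, 0, 0, 0, 0, 0, -1], [0, 0, 0, 0, 0, 0, -1], [0, 0, 0, 0, 0, 0, -1], [0, 0, 0, 0, 0, 0, -1]]}}

```text
t: 5.2
tool_pos: [0.4707, -0.1056, 0.0079]
eef_rot: [3.141, -0.0, 0.524]
wrist_force: [-8.6, 1.5, 31.6]
gripper_width: 0.737
finger_force: 57.5
```

{"op": "move_arm", "data": {"rows": [[0, 0, 20, 0, 0, 0, -1], [0, 0, 40, 0, 0, 0, -1], [0, 0, 50, 0, 0, 0, -1], [0, 0, 50, 0, 0, 0, -1], [0, 0, 0, 0, 0, 0, -1]]}}

```text
t: 5.7
tool_pos: [0.4734, -0.106, 0.1728]
eef_rot: [3.136, -0.007, 0.523]
wrist_force: [-0.4, -0.5, -2.4]
gripper_width: 0.729
finger_force: 65.5
```

{"op": "move_arm", "data": {"rows": [[-5, 47, 10, 0, 0, 0, -1], [-5, 47, 10, 0, 0, 0, -1], [-5, 47, 0, 0, 0, 0, -1], [-5, 47, 0, 0, 0, 0, -1], [-5, 47, 0, 0, 0, 0, -1], [-5, 40, 0, 0, 0, 0, -1], [0, 0, 0, 0, 0, 0, -1], [0, 0, 0, 0, 0, 0, -1]]}}

```text
t: 6.5
tool_pos: [0.44, 0.1701, 0.1865]
eef_rot: [-3.141, 0.001, 0.526]
wrist_force: [0.3, -0.5, -1.5]
gripper_width: 0.73
finger_force: 65.6
```

```bash
python3 - <<'E'
from h import *
snap('wrist','w3'); s=arm.read_state(); print(s['tool_pos'],s['eef_rot'],s['joint_pos'][6])
for p in [(.405,.262,.01),(.405,.262,.062)]: print(w2px('w3',p))
# left part enlarged
E
```

```text
[0.44024428 0.16900278 0.18648518] [3.14158898e+00 7.92568482e-04 5.23908216e-01] -1.6761095516403426
[222.81092751 167.49824225]
[205.25678969 178.86114489]
```

View pics/w3.png

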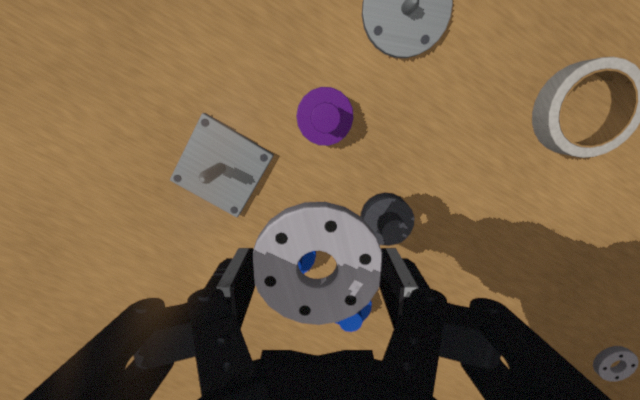

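The wrist view shows the flange held level with its bore at about (319,264). The square foot's screws are at (205,122), (265,157), (237,210) and (178,178), and the pin tip is near (203,178).

```bash
python3 - <<'E'
from h import *
s=arm.read_state(); z=s['tool_pos'][2]
P=[px2w('w3',*p,.0115)[:2] for p in [(205,122),(265,157),(237,210),(178,178)]]
print(np.array(P).round(4),np.mean(P,0),px2w('w3',221.3,167.3,.01),px2w('w3',203.5,178,.062))
a=cv2.imread('pics/w3.png')
g=cv2.cvtColor(a,cv2.COLOR_BGR2GRAY)
b=a[190:335,190:450]; cv2.imwrite('pics/c3.png',cv2.resize(b,None,fx=3,fy=3,interpolation=cv2.INTER_CUBIC))
b=a[100:225,160:285]; cv2.imwrite('pics/c4.png',cv2.resize(b,None,fx=4.5,fy=4.5,interpolation=cv2.INTER_CUBIC))
x=np.vstack([cv2.copyMakeBorder(cv2.imread('pics/c3.png'),0,0,0,800-780,0)]);cv2.imwrite('pics/c34.png',np.hstack([cv2.resize(a[185:330,240:400],(480,435),interpolation=cv2.INTER_CUBIC),cv2.resize(a[100:225,170:275],(320,381),interpolation=cv2.INTER_CUBIC)][0:1]+[cv2.copyMakeBorder(cv2.resize(a[100:225,170:275],(320,381),interpolation=cv2.INTER_CUBIC),0,54,0,0,0)]))
for zz in (.002,.0025,.003): print(px2w('w3',320,264,z+zz)-s['tool_pos'])
E
```

```text
[[0.4379 0.2961]
 [0.4369 0.2292]
 [0.3711 0.229 ]
 [0.372  0.2973]] [0.40450123 0.2629122 ] [0.40440425 0.26343724 0.01      ] [0.40493633 0.26363512 0.062     ]
[0.0028548  0.00100171 0.002     ]
[0.00308954 0.00114488 0.0025    ]
[0.00332428 0.00128804 0.003     ]
```

View pics/c34.png

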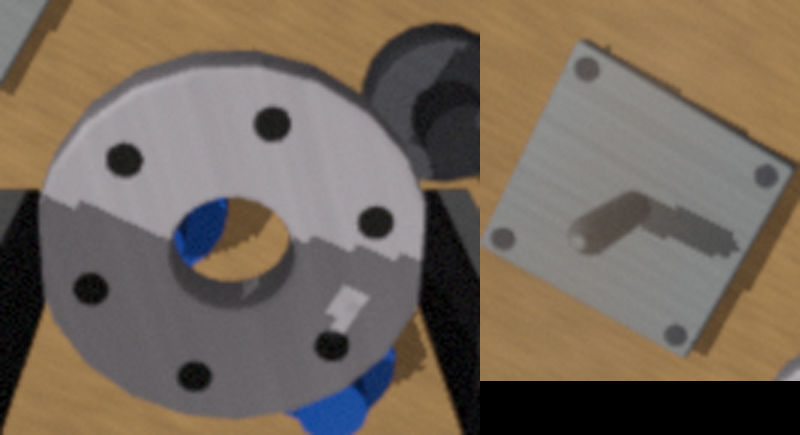

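```bash
python3 - <<'E'
from h import *
s=arm.read_state(); p=s['tool_pos']
print(p,px2w('w3',317,269,p[2]+.0025)-p, px2w('w3',202.2,179.4,.062))
E
```

```text
[0.44024428 0.16900278 0.18648518] [-4.97721248e-06  1.03226631e-03  2.50000000e-03] [0.40322028 0.26410545 0.062     ]
```

{"op": "move_arm", "data": {"rows": [[-17.5, 45, 0, 0, 0, 0, -1], [-18, 48, 0, 0, 0, 0, -1], [0, 0, -40, 0, 0, 0, -1], [0, 0, -40, 0, 0, 0, -1], [0, 0, -20, 0, 0, 0, -1], [0, 0, 0, 0, 0, 0, -1], [0, 0, 0, 0, 0, 0, -1]]}}

```text
t: 7.25
tool_pos: [0.4058, 0.2606, 0.0873]
eef_rot: [3.142, 0.0, 0.522]
wrist_force: [0.4, 0.7, -1.1]
gripper_width: 0.725
finger_force: 65.9
```

```bash
python3 - <<'E'
from h import *
snap('wrist','w4'); snap('scene','s4'); s=arm.read_state(); p=s['tool_pos'];print(p,s['eef_rot'],s['wrist_force'])
a=cv2.imread('pics/w4.png')[185:330,240:400]; b=cv2.imread('pics/s4.png')
u=w2px('s4',(.404,.263,.062)); print(u,w2px('w4',(.4045,.263,.062))); x,y=int(u[0])-40,int(u[1])-36
cv2.imwrite('pics/c5.png',np.hstack([cv2.resize(a,(400,362),interpolation=cv2.INTER_CUBIC),cv2.resize(b[y:y+72,x:x+80],(400,362),interpolation=cv2.INTER_CUBIC)]))
E
```

```text
[0.40632655 0.26120786 0.08816016] [ 3.14143697e+00 -1.85943563e-03  5.22641457e-01] [ 0.56112192  0.5391567  -1.7576171 ]
[385.54012098 136.51812739] [311.87598836 244.73014596]
```

View pics/c5.png

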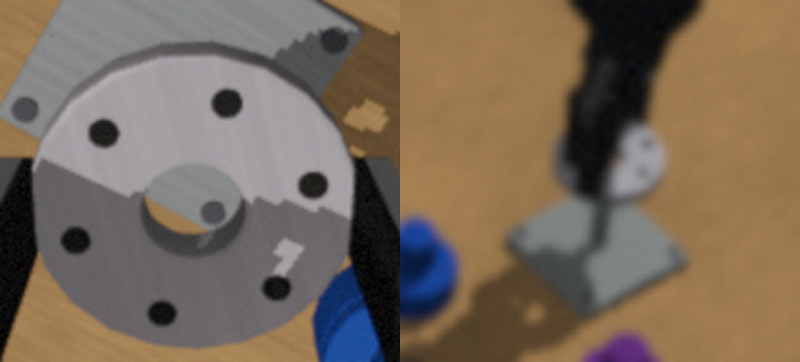

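The bore is level and centred in the hand. Through it I can see the foot and a screw head, with the pin hidden behind the flange front as predicted. I'll correct the position and lower.

{"op": "move_arm", "data": {"rows": [[-1.5, 1.5, -7, 0, 0, 0, -1], [0, 0, -10, 0, 0, 0, -1], [0, 0, -8, 0, 0, 0, -1], [0, 0, -8, 0, 0, 0, -1], [0, 0, 0, 0, 0, 0, -1], [0, 0, 0, 0, 0, 0, -1]]}}

```text
t: 7.95
tool_pos: [0.4037, 0.2628, 0.0536]
eef_rot: [-3.141, 0.001, 0.524]
wrist_force: [-0.1, -0.0, -0.9]
gripper_width: 0.728
finger_force: 65.9
```

```bash
python3 - <<'E'
from h import *
snap('wrist','w5'); s=arm.read_state(); p=s['tool_pos'];print(p,s['wrist_force'])
a=cv2.imread('pics/w5.png')[185:330,240:400]
cv2.imwrite('pics/c6.png',cv2.resize(a,(480,435),interpolation=cv2.INTER_CUBIC))
E
```

```text
[0.40388641 0.26289908 0.05387186] [ 0.49709126  0.62981153 -0.79927326]
```

View pics/c6.png

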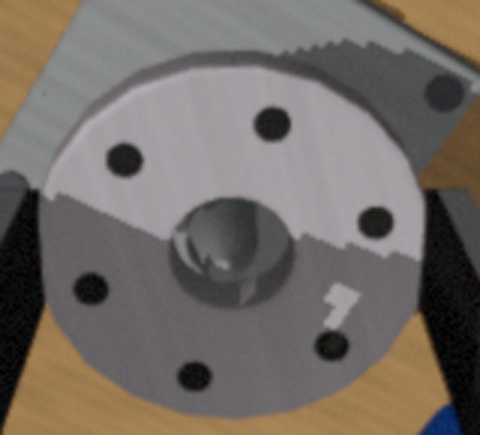

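The pin is inside the bore. I'll keep lowering.

{"op": "move_arm", "data": {"rows": [[0, 0, -8, 0, 0, 0, -1], [0, 0, -8, 0, 0, 0, -1], [0, 0, -8, 0, 0, 0, -1], [0, 0, -6, 0, 0, 0, -1], [0, 0, 0, 0, 0, 0, -1], [0, 0, 0, 0, 0, 0, -1]]}}

```text
t: 8.6
tool_pos: [0.4038, 0.2628, 0.0237]
eef_rot: [-3.141, 0.0, 0.524]
wrist_force: [-0.6, 0.9, 0.1]
gripper_width: 0.729
finger_force: 65.9
```

{"op": "move_arm", "data": {"rows": [[0, 0, -2, 0, 0, 0, -1], [0, 0, -2, 0, 0, 0, -1], [0, 0, 0, 0, 0, 0, -1], [0, 0, 0, 0, 0, 0, -1]]}}

```text
t: 9.0
tool_pos: [0.4039, 0.2627, 0.0199]
eef_rot: [-3.142, -0.0, 0.524]
wrist_force: [-0.0, -0.2, -2.7]
gripper_width: 0.728
finger_force: 65.9
```

{"op": "move_arm", "data": {"rows": [[0, 0, -1.5, 0, 0, 0, -1], [0, 0, 0, 0, 0, 0, -1], [0, 0, 0, 0, 0, 0, -1]]}}

```text
t: 9.3
tool_pos: [0.4041, 0.2628, 0.0185]
eef_rot: [3.142, -0.0, 0.524]
wrist_force: [0.0, -0.4, 3.6]
gripper_width: 0.726
finger_force: 66.5
```

{"op": "move_arm", "data": {"rows": [[0, 0, -0.8, 0, 0, 0, -1], [0, 0, 0, 0, 0, 0, -1], [0, 0, 0, 0, 0, 0, -1]]}}

```text
t: 9.6
tool_pos: [0.4041, 0.2628, 0.0183]
eef_rot: [3.141, -0.001, 0.524]
wrist_force: [-4.6, -3.7, 21.6]
gripper_width: 0.729
finger_force: 69.2
```

{"op": "move_arm", "data": {"rows": [[0, 0, 0, 0, 0, 0, 0.7], [0, 0, 0, 0, 0, 0, 0.7], [0, 0, 0, 0, 0, 0, 0.7], [0, 0, 20, 0, 0, 0, 0.7], [0, 0, 40, 0, 0, 0, 0.5], [0, 0, 50, 0, 0, 0, 0.2], [0, 0, 50, 0, 0, 0, 0.2], [0, 0, 0, 0, 0, 0, 0.2]]}}

```text
t: 10.4
tool_pos: [0.4061, 0.2646, 0.1832]
eef_rot: [3.141, -0.009, 0.523]
wrist_force: [0.3, 0.4, -0.9]
gripper_width: 0.601
finger_force: 0.0
```

{"op": "move_arm", "data": {"rows": [[24, -43, 0, 0, 0, 0, 0.2], [24, -43, 0, 0, 0, 0, 0.2], [24, -43, 0, 0, 0, 0, 0.2], [24, -43, 0, 0, 0, 0, 0.2], [24, -43, 0, 0, 0, 0, 0.2], [24, -43, 0, 0, 0, 0, 0.2], [24, -43, 0, 0, 0, 0, 0.2], [24, -43, 0, 0, 0, 0, 0.2]]}}

```text
t: 11.2
tool_pos: [0.5964, -0.0834, 0.1771]
eef_rot: [-3.142, 0.0, 0.523]
wrist_force: [0.6, 0.6, 1.0]
gripper_width: 0.599
finger_force: 0.0
```

{"op": "move_arm", "data": {"rows": [[24, -43, -20, 0, 0, 0, 0.2], [22, -43, -20, 0, 0, 0, 0.2], [0, -9, -20, 0, 0, 0, 0.2], [0, 0, -20, 0, 0, 0, 0.2], [0, 0, 0, 0, 0, 0, 0.2], [0, 0, 0, 0, 0, 0, 0.2]]}}

```text
t: 11.8
tool_pos: [0.6394, -0.1713, 0.0996]
eef_rot: [-3.141, 0.0, 0.524]
wrist_force: [-0.0, 0.3, 0.7]
gripper_width: 0.601
finger_force: 0.0
```

```bash
python3 - <<'E'
from h import *
snap('wrist','w6'); s=arm.read_state(); p=s['tool_pos'];print(p,s['wrist_force'],s['joint_pos'][6])
print(w2px('w6',(.6423,-.1762,.02)),w2px('w6',(p[0],p[1],.02)))
E
```

```text
[ 0.63991062 -0.17131082  0.10038013] [ 0.41452849 -0.49245057  0.66858475] -1.0795328569408134
[324.37784    213.29265399] [317.09377622 212.80609785]
```

View pics/w6.png

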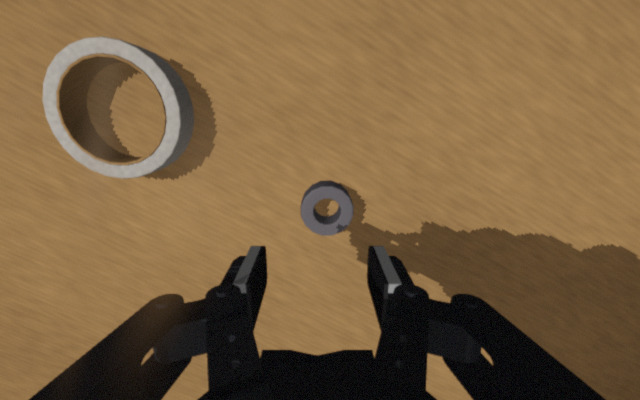

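The sleeve's top face is at about (326.5,211). The tape is far to the left.

```bash
python3 - <<'E'
from h import *
s=arm.read_state(); p=s['tool_pos']
a=cv2.imread('pics/w6.png'); g=cv2.cvtColor(a,cv2.COLOR_BGR2HSV)[175:245,290:365]
m=((g[...,1]<50)&(g[...,2]>75)).astype('uint8'); n,l,st,ce=cv2.connectedComponentsWithStats(m); i=1+st[1:,4].argmax()
e=cv2.fitEllipse(cv2.convexHull(np.argwhere(l==i)[:,::-1].astype(np.float32))); c=(e[0][0]+290,e[0][1]+175); print(c,e[1])
for q in (c,(326.5,211)): print(px2w('w6',*q,.02)-p)
E
```

```text
(326.39977645874023, 210.05768966674805) (48.808998107910156, 52.35060119628906)
[ 0.00533632 -0.00489633 -0.08038013]
[ 0.00473682 -0.00533757 -0.08038013]
```

{"op": "move_arm", "data": {"rows": [[5, -5, -30, 0, 0, 0, 0.2], [0, 0, -30, 0, 0, 0, 0.2], [0, 0, -20, 0, 0, 0, 0.2], [0, 0, -6, 0, 0, 0, 0.2], [0, 0, 0, 0, 0, 0, 0.2], [0, 0, 0, 0, 0, 0, 0.2]]}}

```text
t: 12.45
tool_pos: [0.6455, -0.1768, 0.0153]
eef_rot: [3.14, -0.002, 0.524]
wrist_force: [1.6, -0.7, 0.4]
gripper_width: 0.603
finger_force: 0.0
```

{"op": "move_arm", "data": {"rows": [[0, 0, 0, 0, 0, 0, -0.1], [0, 0, 0, 0, 0, 0, -0.2], [0, 0, 0, 0, 0, 0, -1], [0, 0, 0, 0, 0, 0, -1], [0, 0, 0, 0, 0, 0, -1]]}}

```text
t: 12.95
tool_pos: [0.6455, -0.177, 0.0158]
eef_rot: [3.14, -0.002, 0.523]
wrist_force: [-4.1, 0.3, 12.9]
gripper_width: 0.439
finger_force: 58.6
```

{"op": "move_arm", "data": {"rows": [[0, 0, 25, 0, 0, 0, -1], [0, 0, 45, 0, 0, 0, -1], [-24, 43, 30, 0, 0, 0, -1], [-24, 43, 20, 0, 0, 0, -1], [-24, 43, 0, 0, 0, 0, -1], [-24, 43, 0, 0, 0, 0, -1], [-24, 43, 0, 0, 0, 0, -1], [-24, 43, 0, 0, 0, 0, -1]]}}

```text
t: 13.75
tool_pos: [0.5043, 0.0743, 0.1296]
eef_rot: [3.14, -0.002, 0.523]
wrist_force: [1.0, 0.8, -0.1]
gripper_width: 0.437
finger_force: 60.5
```

{"op": "move_arm", "data": {"rows": [[-24, 43, 0, 0, 0, 0, -1], [-24, 43, 0, 0, 0, 0, -1], [-24, 43, 0, 0, 0, 0, -1], [0, 0, 0, 0, 0, 0, -1], [0, 0, 0, 0, 0, 0, -1]]}}

```text
t: 14.25
tool_pos: [0.4329, 0.2031, 0.1294]
eef_rot: [3.141, -0.002, 0.526]
wrist_force: [-0.2, -0.5, -0.2]
gripper_width: 0.433
finger_force: 60.5
```

```bash
python3 - <<'E'
from h import *
snap('wrist','w7'); s=arm.read_state(); p=s['tool_pos'];print(p,s['wrist_force'],s['joint_pos'][6])
print(w2px('w7',(p[0],p[1],p[2]+.005)),w2px('w7',(.4045,.2632,.062)))
a=cv2.imread('pics/w7.png')[100:340,190:450]
cv2.imwrite('pics/c7.png',cv2.resize(a,None,fx=2.5,fy=2.5,interpolation=cv2.INTER_CUBIC))
E
```

```text
[0.43344661 0.20192316 0.12915655] [ 0.45304035 -0.789266   -0.65159887] -1.8164936565602812
[319.24343409 271.98567137] [222.20710865 211.72454692]
```

View pics/c7.png

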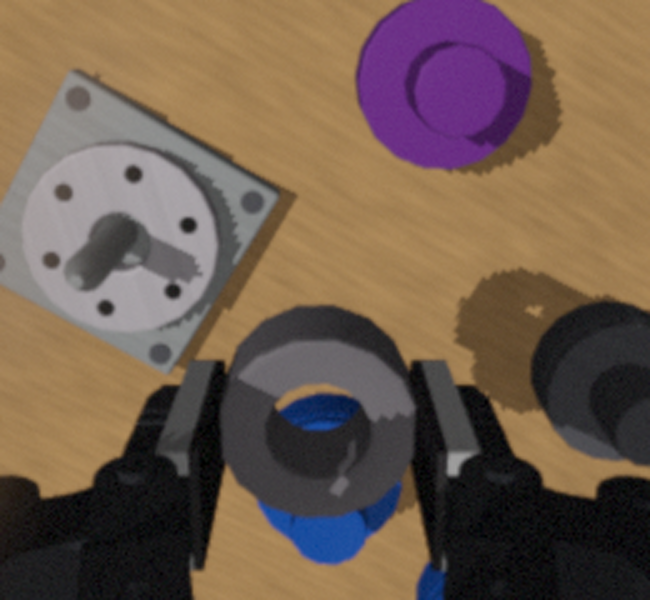

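The wide flange sits flat and centred on the square jig, with the pin tip at full-image (220.4,210.4). The sleeve is held level with its bore centre at about (317.2,272).

```bash
python3 - <<'E'
from h import *
p=arm.read_state()['tool_pos']
print(p,px2w('w7',317.2,272,p[2]+.005)-p,px2w('w7',220.4,210.4,.062))
# flange centre from bolt holes
H=[(133,174),(188,225),(173,291),(106,308),(52,261),(64,192)]
print(np.mean([px2w('w7',190+x/2.5,100+y/2.5,.02) for x,y in H],0))
E
```

```text
[0.43344661 0.20192316 0.12915655] [-0.00050186  0.0008472   0.005     ] [0.40475609 0.26471149 0.062     ]
[0.40333704 0.26200907 0.02      ]
```

{"op": "move_arm", "data": {"rows": [[-14, 30, 0, 0, 0, 0, -1], [-14, 30.5, 0, 0, 0, 0, -1], [0, 0, -25, 0, 0, 0, -1], [0, 0, 0, 0, 0, 0, -1], [0, 0, 0, 0, 0, 0, -1]]}}

```text
t: 14.8
tool_pos: [0.4056, 0.2611, 0.1036]
eef_rot: [3.141, 0.001, 0.522]
wrist_force: [-0.3, -0.6, -0.6]
gripper_width: 0.433
finger_force: 60.5
```

```bash
python3 - <<'E'
from h import *
for i in range(2):
  s=arm.read_state(); print(s['tool_pos'],s['joint_pos']); snap('wrist','tmp')
E
```

```text
[0.40561043 0.26109445 0.10358235] [-0.23543424  0.34411679 -0.5465208   2.12221885  0.26289068  0.74090831
 -2.00073501]
[0.40592078 0.2613215  0.10400008] [-0.2351564   0.34349348 -0.54682872  2.12186273  0.26290813  0.74080897
 -2.00087407]
```

{"op": "move_arm", "data": {"rows": [[-1, 2, -10, 0, 0, 0, -1], [0, 0, -10, 0, 0, 0, -1], [0, 0, -8, 0, 0, 0, -1], [0, 0, -8, 0, 0, 0, -1], [0, 0, 0, 0, 0, 0, -1], [0, 0, 0, 0, 0, 0, -1]]}}

```text
t: 15.5
tool_pos: [0.4039, 0.2644, 0.0672]
eef_rot: [-3.141, 0.001, 0.524]
wrist_force: [0.4, 0.4, -1.5]
gripper_width: 0.436
finger_force: 60.5
```

{"op": "move_arm", "data": {"rows": [[0, 0, -8, 0, 0, 0, -1], [0, 0, -8, 0, 0, 0, -1], [0, 0, -8, 0, 0, 0, -1], [0, 0, -4, 0, 0, 0, -1], [0, 0, 0, 0, 0, 0, -1], [0, 0, 0, 0, 0, 0, -1]]}}

```text
t: 16.1
tool_pos: [0.4041, 0.2645, 0.0394]
eef_rot: [-3.141, 0.0, 0.524]
wrist_force: [-0.2, 0.4, -0.5]
gripper_width: 0.435
finger_force: 60.5
```

{"op": "move_arm", "data": {"rows": [[0, 0, -2, 0, 0, 0, -1], [0, 0, 0, 0, 0, 0, -1], [0, 0, 0, 0, 0, 0, -1]]}}

```text
t: 16.4
tool_pos: [0.4042, 0.2644, 0.0376]
eef_rot: [-3.142, -0.0, 0.524]
wrist_force: [0.0, -0.3, -0.1]
gripper_width: 0.437
finger_force: 60.5
```

{"op": "move_arm", "data": {"rows": [[0, 0, -1.5, 0, 0, 0, -1], [0, 0, 0, 0, 0, 0, -1], [0, 0, 0, 0, 0, 0, -1]]}}

```text
t: 16.7
tool_pos: [0.4041, 0.2644, 0.0359]
eef_rot: [-3.142, 0.0, 0.524]
wrist_force: [-0.1, 0.1, -0.3]
gripper_width: 0.433
finger_force: 60.5
```

{"op": "move_arm", "data": {"rows": [[0, 0, -1, 0, 0, 0, -1], [0, 0, 0, 0, 0, 0, -1], [0, 0, 0, 0, 0, 0, -1]]}}

```text
t: 17.0
tool_pos: [0.4042, 0.2644, 0.0357]
eef_rot: [3.141, -0.0, 0.524]
wrist_force: [-5.0, -3.8, 22.1]
gripper_width: 0.438
finger_force: 62.7
```

{"op": "move_arm", "data": {"rows": [[0, 0, 0, 0, 0, 0, 0.2], [0, 0, 0, 0, 0, 0, 0.2], [0, 0, 0, 0, 0, 0, 0.2], [0, 0, 20, 0, 0, 0, 0.2], [0, 0, 40, 0, 0, 0, 0.35], [0, 0, 40, 0, 0, 0, 0.35], [20, -42, 20, 0, 0, 0, 0.35], [20, -42, 0, 0, 0, 0, 0.35]]}}

```text
t: 17.8
tool_pos: [0.4454, 0.1814, 0.1577]
eef_rot: [3.141, -0.005, 0.526]
wrist_force: [1.8, -0.7, -0.7]
gripper_width: 0.671
finger_force: 0.0
```

{"op": "move_arm", "data": {"rows": [[20, -42, 0, 0, 0, 0, 0.35], [20, -42, 0, 0, 0, 0, 0.35], [0, -46, 0, 0, 0, 0, 0.35], [0, -46, 0, 0, 0, 0, 0.35], [0, -46, 0, 0, 0, 0, 0.35], [0, -46, 0, 0, 0, 0, 0.35], [0, -46, 0, 0, 0, 0, 0.35], [-10, -46, 0, 0, 0, 0, 0.35]]}}

```text
t: 18.6
tool_pos: [0.4742, -0.1809, 0.1547]
eef_rot: [3.141, -0.001, 0.524]
wrist_force: [0.1, -1.3, 0.8]
gripper_width: 0.671
finger_force: 0.0
```

{"op": "move_arm", "data": {"rows": [[-20, -42, -20, 0, 0, 0, 0.35], [-20, -42, -20, 0, 0, 0, 0.35], [-10, -20, -20, 0, 0, 0, 0.35], [0, 0, 0, 0, 0, 0, 0.35], [0, 0, 0, 0, 0, 0, 0.35]]}}

```text
t: 19.1
tool_pos: [0.4241, -0.2819, 0.0949]
eef_rot: [-3.14, 0.0, 0.523]
wrist_force: [-0.5, 0.5, -0.2]
gripper_width: 0.68
finger_force: 0.0
```

```bash
cat > fl.py <<'E'
from h import *
import sys
def flange(fn,near,z):
    g=cv2.cvtColor(cv2.imread(f'pics/{fn}.png'),cv2.COLOR_BGR2HSV)
    m=((g[...,1]<60)&(g[...,2]>75)).astype('uint8'); n,l,st,ce=cv2.connectedComponentsWithStats(m)
    for i in range(1,n):
        if st[i,4]>300:
            h=cv2.convexHull(np.argwhere(l==i)[:,::-1].astype(np.float32)); e=cv2.fitEllipse(h)
            w=px2w(fn,*e[0],z)
            if np.hypot(*(w[:2]-near))<.05: print(st[i],np.round(e[0],1),np.round(e[1],1),w.round(4))
E
python3 - <<'E'
from fl import *
snap('wrist','w8'); s=arm.read_state(); print(s['tool_pos'],s['gripper_width'],s['joint_pos'][6])
flange('w8',np.array([.425,-.284]),.01)
E
```

```text
[ 0.42490104 -0.28140588  0.09540889] 0.67579202169893 -0.7230554824328489
[ 288  179   65   63 2655] [320.1 210. ] [62.6 64.7] [ 0.4261 -0.2836  0.01  ]
```

{"op": "move_arm", "data": {"rows": [[1.5, -2, -40, 0, 0, 0, 0.35], [0, 0, -30, 0, 0, 0, 0.35], [0, 0, -12, 0, 0, 0, 0.35], [0, 0, -3, 0, 0, 0, 0.35], [0, 0, 0, 0, 0, 0, 0.35], [0, 0, 0, 0, 0, 0, 0.35]]}}

```text
t: 19.75
tool_pos: [0.4268, -0.2842, 0.0115]
eef_rot: [3.14, -0.001, 0.524]
wrist_force: [0.5, 0.0, -0.0]
gripper_width: 0.677
finger_force: 0.0
```

{"op": "move_arm", "data": {"rows": [[0, 0, -1, 0, 0, 0, 0.35], [0, 0, 0, 0, 0, 0, 0.2], [0, 0, 0, 0, 0, 0, 0.1], [0, 0, 0, 0, 0, 0, -1], [0, 0, 0, 0, 0, 0, -1], [0, 0, 0, 0, 0, 0, -1]]}}

```text
t: 20.35
tool_pos: [0.4262, -0.2843, 0.0105]
eef_rot: [3.14, -0.0, 0.523]
wrist_force: [-5.3, 3.0, 25.6]
gripper_width: 0.55
finger_force: 57.5
```

{"op": "move_arm", "data": {"rows": [[0, 0, 20, 0, 0, 0, -1], [0, 0, 40, 0, 0, 0, -1], [0, 0, 40, 0, 0, 0, -1], [20, 42, 20, 0, 0, 0, -1], [20, 42, 0, 0, 0, 0, -1], [10, 46, 0, 0, 0, 0, -1], [0, 48, 0, 0, 0, 0, -1], [0, 48, 0, 0, 0, 0, -1]]}}

```text
t: 21.15
tool_pos: [0.4755, -0.0568, 0.1293]
eef_rot: [3.141, -0.0, 0.523]
wrist_force: [2.3, 0.4, -1.0]
gripper_width: 0.542
finger_force: 61.6
```

{"op": "move_arm", "data": {"rows": [[0, 48, 0, 0, 0, 0, -1], [0, 48, 0, 0, 0, 0, -1], [0, 48, 0, 0, 0, 0, -1], [-15, 42, 0, 0, 0, 0, -1], [-15, 42, 0, 0, 0, 0, -1], [-15, 32, 0, 0, 0, 0, -1], [0, 0, 0, 0, 0, 0, -1], [0, 0, 0, 0, 0, 0, -1]]}}

```text
t: 21.95
tool_pos: [0.4304, 0.2019, 0.1292]
eef_rot: [3.141, -0.0, 0.525]
wrist_force: [0.4, -0.4, -0.2]
gripper_width: 0.543
finger_force: 61.6
```

```bash
python3 - <<'E'
from fl import *
snap('wrist','w9'); s=arm.read_state(); p=s['tool_pos'];print(p,s['wrist_force'],s['gripper_width'])
print(w2px('w9',(p[0],p[1],p[2]+.001)),w2px('w9',(.4047,.264,.062)))
a=cv2.imread('pics/w9.png')[100:340,160:420]
cv2.imwrite('pics/c9.png',cv2.resize(a,None,fx=2.5,fy=2.5,interpolation=cv2.INTER_CUBIC))
E
```

```text
[0.43075272 0.20102967 0.12908224] [ 0.10403277  0.09696644 -0.01351675] 0.5383329452808198
[318.62934485 267.92052244] [221.30171709 207.21846447]
```

View pics/c9.png

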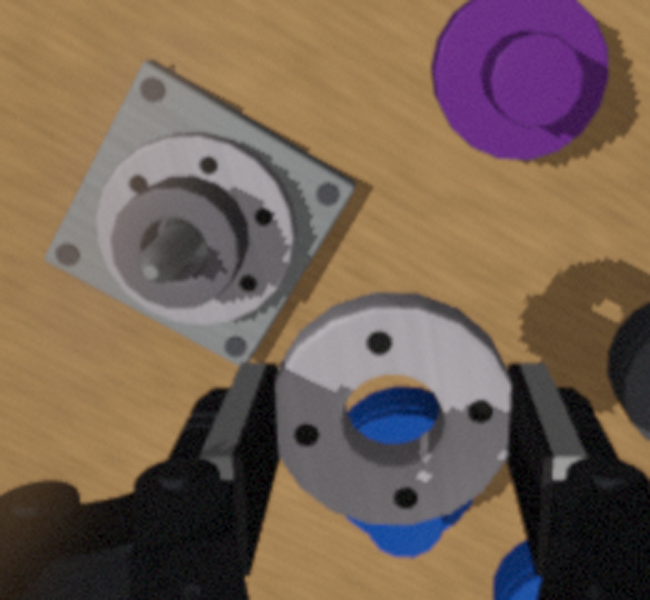

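The sleeve sits flat on the wide flange, around the pin (tip at full-image 219.6,208). The narrow flange is held level with its bore at (317,268.4).

```bash
python3 - <<'E'
from h import *
p=arm.read_state()['tool_pos']
print(p,px2w('w9',317,268.4,p[2]-.0005)-p,px2w('w9',219.6,208,.062))
E
```

```text
[0.43075272 0.20102967 0.12908224] [-0.00136829  0.00013399 -0.0005    ] [0.40357946 0.26478499 0.062     ]
```

{"op": "move_arm", "data": {"rows": [[-12, 31, 0, 0, 0, 0, -1], [-13, 31, 0, 0, 0, 0, -1], [0, 0, -30, 0, 0, 0, -1], [0, 0, 0, 0, 0, 0, -1], [0, 0, 0, 0, 0, 0, -1], [0, 0, 0, 0, 0, 0, -1]]}}

```text
t: 22.6
tool_pos: [0.4065, 0.2626, 0.0998]
eef_rot: [3.141, -0.0, 0.522]
wrist_force: [1.0, -0.1, 0.5]
gripper_width: 0.543
finger_force: 61.8
```

{"op": "move_arm", "data": {"rows": [[-1, 1, -10, 0, 0, 0, -1], [0, 0, -10, 0, 0, 0, -1], [0, 0, -8, 0, 0, 0, -1], [0, 0, -8, 0, 0, 0, -1], [0, 0, 0, 0, 0, 0, -1], [0, 0, 0, 0, 0, 0, -1]]}}

```text
t: 23.2
tool_pos: [0.4044, 0.2645, 0.0627]
eef_rot: [-3.141, 0.001, 0.524]
wrist_force: [0.5, 0.1, -0.4]
gripper_width: 0.538
finger_force: 61.8
```

{"op": "move_arm", "data": {"rows": [[0, 0, -5, 0, 0, 0, -1], [0, 0, -4, 0, 0, 0, -1], [0, 0, 0, 0, 0, 0, -1], [0, 0, 0, 0, 0, 0, -1]]}}

```text
t: 23.6
tool_pos: [0.4046, 0.2644, 0.0539]
eef_rot: [-3.142, 0.0, 0.524]
wrist_force: [0.5, -0.5, -0.2]
gripper_width: 0.538
finger_force: 61.8
```

{"op": "move_arm", "data": {"rows": [[0, 0, -1.5, 0, 0, 0, -1], [0, 0, 0, 0, 0, 0, -1], [0, 0, 0, 0, 0, 0, -1]]}}

```text
t: 23.9
tool_pos: [0.4046, 0.2644, 0.0525]
eef_rot: [-3.142, -0.0, 0.524]
wrist_force: [-0.0, -1.0, -1.1]
gripper_width: 0.54
finger_force: 61.8
```

{"op": "move_arm", "data": {"rows": [[0, 0, -1, 0, 0, 0, -1], [0, 0, 0, 0, 0, 0, -1], [0, 0, 0, 0, 0, 0, -1]]}}

```text
t: 24.2
tool_pos: [0.4046, 0.2645, 0.0514]
eef_rot: [-3.142, 0.0, 0.524]
wrist_force: [0.5, -0.2, -0.5]
gripper_width: 0.543
finger_force: 61.8
```

{"op": "move_arm", "data": {"rows": [[0, 0, -1, 0, 0, 0, -1], [0, 0, 0, 0, 0, 0, -1], [0, 0, 0, 0, 0, 0, -1]]}}

```text
t: 24.5
tool_pos: [0.4047, 0.2645, 0.0508]
eef_rot: [3.141, -0.0, 0.524]
wrist_force: [-2.9, -1.3, 9.0]
gripper_width: 0.542
finger_force: 62.9
```

{"op": "move_arm", "data": {"rows": [[0, 0, -0.4, 0, 0, 0, -1], [0, 0, 0, 0, 0, 0, -1], [0, 0, 0, 0, 0, 0, 0.4], [0, 0, 0, 0, 0, 0, 0.4], [0, 0, 0, 0, 0, 0, 0.4], [0, 0, 20, 0, 0, 0, 0.4], [0, 0, 40, 0, 0, 0, 0], [0, 0, 40, 0, 0, 0, 0]]}}

```text
t: 25.3
tool_pos: [0.4039, 0.2643, 0.1507]
eef_rot: [-3.141, 0.002, 0.524]
wrist_force: [1.8, -0.2, 0.4]
gripper_width: 0.498
finger_force: 0.0
```

{"op": "move_arm", "data": {"rows": [[10, -44, 10, 0, 0, 0, 0], [10, -45, 0, 0, 0, 0, 0], [10, -45, 0, 0, 0, 0, 0], [10, -45, 0, 0, 0, 0, 0], [0, 0, 0, 0, 0, 0, 0], [0, 0, 0, 0, 0, 0, 0], [0, 0, 0, 0, 0, 0, 0]]}}

```text
t: 26.0
tool_pos: [0.4445, 0.0863, 0.1601]
eef_rot: [-3.141, -0.0, 0.525]
wrist_force: [1.0, 0.6, 0.6]
gripper_width: 0.5
finger_force: 0.0
```

```bash
python3 - <<'E'
from fl import *
snap('wrist','w10'); s=arm.read_state(); p=s['tool_pos'];print(p,s['wrist_force'],s['gripper_width'])
print(w2px('w10',(p[0],p[1],.05)),w2px('w10',(.445,.085,.05)),w2px('w10',(.445,.085,.024)))
u=w2px('w10',(.445,.085,.03)); x,y=int(u[0])-80,int(u[1])-80;print(x,y)
a=cv2.imread('pics/w10.png')[y:y+160,x:x+200]
cv2.imwrite('pics/c10.png',cv2.resize(a,None,fx=3.5,fy=3.5,interpolation=cv2.INTER_CUBIC))
E
```

```text
[0.4444553  0.08654712 0.16003602] [-0.97773536  0.32968964 -0.24255829] 0.5009231098219898
[316.42332622 201.2610287 ] [318.33989649 201.60723016] [318.20817784 193.26023888]
238 115
```

View pics/c10.png

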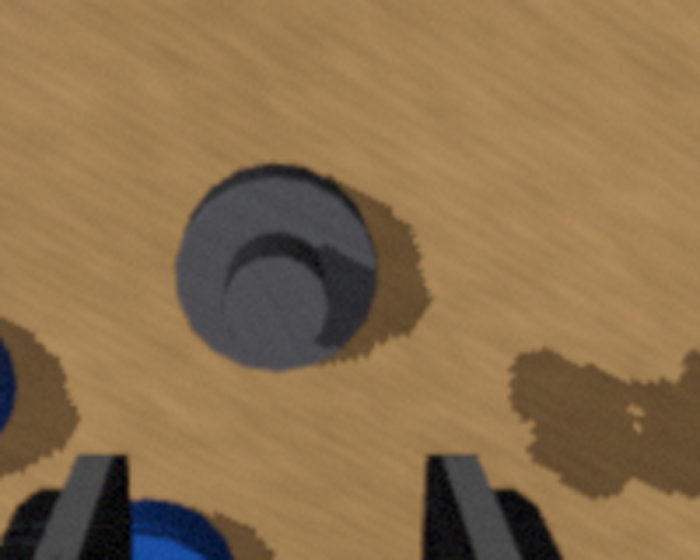

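The dark grey weight's knob is at full-image (316.6,201.6), right under the tool at (316.4,201.3). I'll descend onto the knob.

{"op": "move_arm", "data": {"rows": [[0, 0, -40, 0, 0, 0, 0], [0, 0, -40, 0, 0, 0, 0], [0, 0, -25, 0, 0, 0, 0], [0, 0, -15, 0, 0, 0, 0], [0, 0, 0, 0, 0, 0, 0], [0, 0, 0, 0, 0, 0, 0], [0, 0, 0, 0, 0, 0, 0]]}}

```text
t: 26.75
tool_pos: [0.4452, 0.0861, 0.041]
eef_rot: [3.141, -0.001, 0.524]
wrist_force: [-0.0, 0.3, -0.2]
gripper_width: 0.501
finger_force: 0.0
```

{"op": "move_arm", "data": {"rows": [[0, 0, 0, 0, 0, 0, -0.25], [0, 0, 0, 0, 0, 0, -0.4], [0, 0, 0, 0, 0, 0, -1], [0, 0, 0, 0, 0, 0, -1], [0, 0, 0, 0, 0, 0, -1]]}}

```text
t: 27.25
tool_pos: [0.4451, 0.0857, 0.0411]
eef_rot: [3.141, -0.001, 0.523]
wrist_force: [-4.1, 1.3, 17.2]
gripper_width: 0.279
finger_force: 57.9
```

{"op": "move_arm", "data": {"rows": [[0, 0, 15, 0, 0, 0, -1], [0, 0, 40, 0, 0, 0, -1], [0, 0, 45, 0, 0, 0, -1], [-10, 44, 10, 0, 0, 0, -1], [-10, 45, 0, 0, 0, 0, -1], [-10, 45, 0, 0, 0, 0, -1], [-10, 44, 0, 0, 0, 0, -1], [0, 0, 0, 0, 0, 0, -1]]}}

```text
t: 28.05
tool_pos: [0.4026, 0.2693, 0.1506]
eef_rot: [-3.139, -0.002, 0.53]
wrist_force: [0.2, -1.1, -4.9]
gripper_width: 0.278
finger_force: 60.7
```

{"op": "move_arm", "data": {"rows": [[0, 0, -20, 0, 0, 0, -1], [0, 0, -10, 0, 0, 0, -1], [0, 0, 0, 0, 0, 0, -1], [0, 0, 0, 0, 0, 0, -1], [0, 0, 0, 0, 0, 0, -1]]}}

```text
t: 28.55
tool_pos: [0.405, 0.2634, 0.1207]
eef_rot: [-3.142, -0.001, 0.523]
wrist_force: [0.7, 0.1, -5.0]
gripper_width: 0.275
finger_force: 60.6
```

```bash
python3 - <<'E'
from h import *
snap('wrist','w11'); s=arm.read_state(); p=s['tool_pos'];print(p,s['eef_rot'],s['wrist_force'])
a=cv2.imread('pics/w11.png'); g=cv2.cvtColor(a,cv2.COLOR_BGR2HSV)
m=((g[...,1]<60)&(g[...,2]>110)).astype('uint8'); n,l,st,ce=cv2.connectedComponentsWithStats(m)
for i in range(1,n):
    if st[i,4]>150: print(st[i],ce[i].round(1))
E
```

```text
[0.40503018 0.26343114 0.12069127] [ 3.14157786e+00 -9.36533117e-04  5.23112033e-01] [-0.40420104  0.06787054 -5.86953103]
[ 513    0  115   67 5170] [564.5  29.2]
[ 252  136  128   93 3935] [304.6 180.8]
```

{"op": "move_arm", "data": {"rows": [[-0.5, 0.5, -8, 0, 0, 0, -1], [0, 0, -8, 0, 0, 0, -1], [0, 0, -6, 0, 0, 0, -1], [0, 0, 0, 0, 0, 0, -1], [0, 0, 0, 0, 0, 0, -1]]}}

```text
t: 29.1
tool_pos: [0.404, 0.264, 0.0978]
eef_rot: [-3.141, 0.001, 0.524]
wrist_force: [-0.2, -0.5, -4.8]
gripper_width: 0.281
finger_force: 60.7
```

{"op": "move_arm", "data": {"rows": [[0, 0, -3, 0, 0, 0, -1], [0, 0, -2, 0, 0, 0, -1], [0, 0, 0, 0, 0, 0, -1], [0, 0, 0, 0, 0, 0, -1]]}}

```text
t: 29.5
tool_pos: [0.4042, 0.2639, 0.0931]
eef_rot: [-3.142, -0.0, 0.524]
wrist_force: [-0.5, 0.4, -4.9]
gripper_width: 0.273
finger_force: 60.7
```

{"op": "move_arm", "data": {"rows": [[0, 0, -1.5, 0, 0, 0, -1], [0, 0, 0, 0, 0, 0, -1], [0, 0, 0, 0, 0, 0, -1]]}}

```text
t: 29.8
tool_pos: [0.4041, 0.2639, 0.0916]
eef_rot: [-3.142, -0.0, 0.524]
wrist_force: [-0.3, -0.1, -5.0]
gripper_width: 0.28
finger_force: 60.7
```

{"op": "move_arm", "data": {"rows": [[0, 0, -1, 0, 0, 0, -1], [0, 0, 0, 0, 0, 0, -1], [0, 0, 0, 0, 0, 0, -1]]}}

```text
t: 30.1
tool_pos: [0.4044, 0.2642, 0.0912]
eef_rot: [3.141, -0.001, 0.524]
wrist_force: [-2.9, -2.7, 9.3]
gripper_width: 0.277
finger_force: 62.3
```

{"op": "move_arm", "data": {"rows": [[0, 0, 0, 0, 0, 0, 0], [0, 0, 0, 0, 0, 0, 0], [0, 0, 0, 0, 0, 0, 0], [0, 0, 15, 0, 0, 0, 0], [0, 0, 40, 0, 0, 0, 0], [0, 0, 40, 0, 0, 0, 0], [10, -40, 20, 0, 0, 0, 0], [10, -40, 0, 0, 0, 0, 0]]}}

```text
t: 30.9
tool_pos: [0.4254, 0.1844, 0.2085]
eef_rot: [3.141, -0.005, 0.526]
wrist_force: [1.1, -0.5, -1.4]
gripper_width: 0.503
finger_force: 0.0
```

```bash
python3 - <<'E'
from h import *
snap('wrist','w12');snap('scene','s12'); s=arm.read_state(); print(s['tool_pos'],s['t'],s['wrist_force'])
a=cv2.imread('pics/s12.png'); g=cv2.cvtColor(a,cv2.COLOR_BGR2GRAY)
for z in (.05,.074,.1): print(z,w2px('s12',(.4043,.264,z)))
b=g.astype(int)
u=w2px('s12',(.4043,.264,.08)).astype(int)
for y in range(u[1]-22,u[1]+30,2): print(y,' '.join('%3d'%v for v in b[y,u[0]-26:u[0]+28:2]))
E
```

```text
[0.42553969 0.17920739 0.20609009] 31.0 [-0.44683323  1.30661194 -0.0895814 ]
0.05 [385.43572172 139.27998808]
0.074 [386.29739398 133.54787327]
0.1 [387.25702239 127.16412332]
110 122  66  13  17  16  10  12  17  11  28  97 123 125 125 125 127 124 125 126 127 127 128 127 130 129 127 129
112 125  71  12  12  10  13  12  27  41  52 111 127 125 125 124 125 126 127 128 129 129 127 129 127 127 128 126
114 124  74  19  15  18  15  17  67 106 106 121 128 124 125 125 128 128 128 128 129 129 126 126 127 129 127 127
116 125 101  69  29  16  11  35  90 125 124 126 128 126 127 126 127 126 126 126 128 127 126 127 131 129 129 128
118 125 122 105  46  14  16  49 100 124 124 125 127 128 129 129 128 127 127 126 127 129 128 127 127 128 127 125
120 125 123 110  44  15  20  57 105 122 125 127 126 125 126 127 126 126 124 126 127 127 128 126 127 129 131 129
122 126 125 112  47  21  22  62 110 120 122 124 123 123 122 123 123 124 122 125 127 126 127 125 128 131 129 129
124 124 122 118  94  70  56  83 116 122 122 123 120 109  96 101 113 121 125 126 128 129 129 128 130 129 129 128
126 122 126 126 123 119 113
[... 1288 characters left out ...]
 118 121 123 126 124 125 127
150 125 124 119  97  73  78  71  75  82  85  81  64  56  66  91 121 146 130 130 118 102 117 123 123 123 126 128
152 124 124 122 116  83  67  67  70  78  84  85  75  72  90 126 142 122 119 129 119  93 105 124 124 124 128 128
154 124 123 121 103  72  68  67  67  69  72  75  76  77  86 104  98 110 119 105  91  99 118 126 126 125 126 128
156 122 121 105  75  69  69  69  66  68  68  68  67  72  85  98 110 104  85  97 119 126 125 128 127 124 125 128
158 122 120  88  69  68  71  70  68  66  67  68  65  97 118 108  89  93 114 129 132 129 128 129 127 124 124 127
160 124 123 100  73  69  69  70  69  68  66  70  87  94  93  86 114 125 128 129 129 127 128 128 128 126 126 128
```

The weight stands upright with its knob top at the predicted pixel. The weight bottomed out at a TCP height of 0.0912 m, as expected for a full stack, and the arm is clear.

```bash
python3 -c "
from cell import arm
print(arm.hand_in())"
```

```text
the job is handed in; nothing more can be done
None
```

The spool is stacked on the tall square jig in the order asked, with the dark steel weight on top, knob up; each part was lowered until it seated, the other items were left alone, and I handed the job in at about 31 s.

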